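# Stroke the contact leaves of a shield cover

### The arm

A 6-joint arm with a two-finger parallel gripper is mounted at the origin on a cart in front of the work surface, level with it; the furniture and walls round the work are solid. World frame = base frame: x ahead of the robot, y to its left, z up, the work surface at z = 0. Lengths are in m, angles in rad, forces in N, time in s.
With the tool pointing down it reaches from about 0.225 to 0.875 m from the base axis. Payload 3.4 kg.
Tool frame: the origin (TCP) lies on the centre line of the jaws, within the pads' length; the fingertips stand 11 mm ahead of it and the grasp point (between the pads) lies 8 mm behind it; z points along the fingers, y is the line along which they close (so a half turn about z gives the same grasp; the last joint's range is limited). The gripper opens to 85 mm and grips with 20 to 120 N. Pads are 22 mm wide; open, the fingers measure 114 mm over their backs; the gripper's body (76 mm by 85 mm) begins 54 mm behind the grasp point. The pads swing forward as they close: fully open they stand 13 mm farther back than shut.
Start: joints at [-1.226, 0.276, 1.505, -0, 1.361, -0.121], TCP at [0.258, -0.514, 0.242] pointing down, gripper open.
Joint ranges: [-2.89, 2.89], [-0.75, 2.08], [0.22, 2.7], [-1.18, 4.32], [0.11, 2.71], [-2.7, 2.7]. Speed limits (rad/s): [2.57, 2.57, 3.14, 3.14, 3.14, 3.14].

### API

Orientations are given as a unit quaternion [w, x, y, z].
In Python, from rig import manip, eyes, job gives the robot as it stands.
- The arm moves only by the tool drive_tool, never from a script. Its argument "rows" is a list of rows, each a list of 3 entries, a list of its own where there are three numbers: the turn, a rotation vector about the world's x, y, z in rad, then the shift along the world's x, y, z in cm, then the finger opening in cm, from 0 to 8.54. A call has 1 to 8 rows; each row shifts and turns the commanded pose from where the row before left it; what a row does not reach is not made up. A row lasts 1/8 s, in which the tool goes at most 62.5 mm and 10.7 degrees, less where a joint would pass 70% of its speed; a pose out of reach is approached as far as the arm can. A call is refused whole if a number of a shift passes 6.25 or a number of a turn 0.188, either way. A call with a gripper value outside its range is refused whole. The fingers move at their own pace and stop on an object; "force" is the grip in N (left out, the last holds). Time passes only in rows, so rows that do not move let the fingers close. It gives the time, the measured TCP pose, the force, the opening and the grip force at its end, in the units of the state.
- manip.get_state(): the state, without advancing time (a new reading comes with each control period).
- eyes.get_image(name): name is "scene" or "top" or "wrist"; returns the picture (400x640x3 uint8, red, green, blue); there is no depth.
- eyes.get_calibration(name): a dict with "camera_matrix" (3x3 intrinsics, pixels), "view" (4x4, takes a point from world to camera coordinates). Camera axes: x right, y up, looking along -z (the intrinsics and any distortion apply to the point x, -y, -z); pixel columns grow to the right and rows downward; lengths in m; the calibration is good to about 2 mm. A picture is of the moment at which its call begins: read the wrist's pose just before it. get_calibration takes no time and is no camera call; for the wrist camera it gives the pose at the moment of the call.
- job.sign_off(): hands the job in; it is judged then, once.
The state is a dict: "clock": time; "qpos": joint angles; "qd": joint speeds; "effort": joint torques, N m; "position": TCP position; "ee_rot": TCP orientation; "contact_force": force on the tool from outside, world axes, zero at the start; "moment": the same for the moment, N m; "width": finger opening in m; "gripper_force": force on a finger pad.
Only numpy, scipy, OpenCV 4.12 (cv2) and the standard library are available. Lean on these libraries where they do the work, as an engineer would, in place of code of your own. Each camera call takes 0.05 s, during which the arm holds its last target. There are 200 camera calls.

### The job

Check the springy copper contact leaves on the round metal cover: run the fingertips lightly along the curved row, the way the leaves' free tips point, from the leaf whose screwed-down root faces the empty half of the cover to the last one, so that each leaf in turn visibly gives by several millimetres. Do not squash any leaf flat against the cover or bend one upward, and do not lift or shift anything: the cover and the things on and around it stay where they lie. Finish with the fingers clear and all the leaves sprung back.

Things in the scene. Friction and masses are not known exactly. Their poses are not given: they have to be found in the camera images.
- cover: loose round aluminium cover, 270 mm across, 12 mm thick, 1.8 kg, flat on the worktop; origin at the centre of its underside. On top a curved row of six copper leaves, their middles on a circle of radius 100 mm at -87.5, -52.5, -17.5, 17.5, 52.5, 87.5 degrees from its x axis (counter-clockwise from above) for leaves 1 to 6. The half about its -x axis has no leaves.
- leaf1 (a joint): spring hinge at the root of leaf 1, 3 mm above the cover's top: 0 at rest, grows as the leaf is bent down, 0.44 rad when flat; negative bent up. Highest point of the tip above the cover's top: 21 mm at rest, 17 at 0.1 rad, 6 at 0.38 rad, 4 flat. Pressing the tip takes about 1 N at 0.1 rad, 3.3 N at 0.38 rad; let go, it springs back to 0.
- leaf1_tip (a point): centre of the rolled free tip (5 mm thick, 20 mm wide, rolled under so that the upper face is smooth) of leaf 1, at rest 18 mm above the cover's top; moves with the leaf. The leaf is a straight strip 40x20 mm along the tangent of the circle: from its root, under a screwed aluminium block (12x24 mm, 5 mm high), it rises at 25 degrees counter-clockwise (from above) to this tip. Its root block faces the empty half.
- leaf2 (a joint): spring hinge at the root of leaf 2, 3 mm above the cover's top: 0 at rest, grows as the leaf is bent down, 0.44 rad when flat; negative bent up. Highest point of the tip above the cover's top: 21 mm at rest, 17 at 0.1 rad, 6 at 0.38 rad, 4 flat. Pressing the tip takes about 1 N at 0.1 rad, 3.3 N at 0.38 rad; let go, it springs back to 0.
- leaf2_tip (a point): centre of the rolled free tip (5 mm thick, 20 mm wide, rolled under so that the upper face is smooth) of leaf 2, at rest 18 mm above the cover's top; moves with the leaf. The leaf is a straight strip 40x20 mm along the tangent of the circle: from its root, under a screwed aluminium block (12x24 mm, 5 mm high), it rises at 25 degrees counter-clockwise (from above) to this tip.
- leaf3 (a joint): spring hinge at the root of leaf 3, 3 mm above the cover's top: 0 at rest, grows as the leaf is bent down, 0.44 rad when flat; negative bent up. Highest point of the tip above the cover's top: 21 mm at rest, 17 at 0.1 rad, 6 at 0.38 rad, 4 flat. Pressing the tip takes about 1 N at 0.1 rad, 3.3 N at 0.38 rad; let go, it springs back to 0.
- leaf3_tip (a point): centre of the rolled free tip (5 mm thick, 20 mm wide, rolled under so that the upper face is smooth) of leaf 3, at rest 18 mm above the cover's top; moves with the leaf. The leaf is a straight strip 40x20 mm along the tangent of the circle: from its root, under a screwed aluminium block (12x24 mm, 5 mm high), it rises at 25 degrees counter-clockwise (from above) to this tip.
- leaf4 (a joint): spring hinge at the root of leaf 4, 3 mm above the cover's top: 0 at rest, grows as the leaf is bent down, 0.44 rad when flat; negative bent up. Highest point of the tip above the cover's top: 21 mm at rest, 17 at 0.1 rad, 6 at 0.38 rad, 4 flat. Pressing the tip takes about 1 N at 0.1 rad, 3.3 N at 0.38 rad; let go, it springs back to 0.
- leaf4_tip (a point): centre of the rolled free tip (5 mm thick, 20 mm wide, rolled under so that the upper face is smooth) of leaf 4, at rest 18 mm above the cover's top; moves with the leaf. The leaf is a straight strip 40x20 mm along the tangent of the circle: from its root, under a screwed aluminium block (12x24 mm, 5 mm high), it rises at 25 degrees counter-clockwise (from above) to this tip.
- leaf5 (a joint): spring hinge at the root of leaf 5, 3 mm above the cover's top: 0 at rest, grows as the leaf is bent down, 0.44 rad when flat; negative bent up. Highest point of the tip above the cover's top: 21 mm at rest, 17 at 0.1 rad, 6 at 0.38 rad, 4 flat. Pressing the tip takes about 1 N at 0.1 rad, 3.3 N at 0.38 rad; let go, it springs back to 0.
- leaf5_tip (a point): centre of the rolled free tip (5 mm thick, 20 mm wide, rolled under so that the upper face is smooth) of leaf 5, at rest 18 mm above the cover's top; moves with the leaf. The leaf is a straight strip 40x20 mm along the tangent of the circle: from its root, under a screwed aluminium block (12x24 mm, 5 mm high), it rises at 25 degrees counter-clockwise (from above) to this tip.
- leaf6 (a joint): spring hinge at the root of leaf 6, 3 mm above the cover's top: 0 at rest, grows as the leaf is bent down, 0.44 rad when flat; negative bent up. Highest point of the tip above the cover's top: 21 mm at rest, 17 at 0.1 rad, 6 at 0.38 rad, 4 flat. Pressing the tip takes about 1 N at 0.1 rad, 3.3 N at 0.38 rad; let go, it springs back to 0.
- leaf6_tip (a point): centre of the rolled free tip (5 mm thick, 20 mm wide, rolled under so that the upper face is smooth) of leaf 6, at rest 18 mm above the cover's top; moves with the leaf. The leaf is a straight strip 40x20 mm along the tangent of the circle: from its root, under a screwed aluminium block (12x24 mm, 5 mm high), it rises at 25 degrees counter-clockwise (from above) to this tip.
- kapton_roll: roll of amber film tape, 64 mm across, 13 mm high, lying on the middle of the cover; origin under its centre
- vial_2: closed glass vial, 19 mm across, 58 mm high, standing on the cover in the half without leaves; origin under its centre
- kf_centering_ring: metal centering ring with black O-ring, 42 mm across, 8 mm high, lying on the cover in the half without leaves; origin under its centre
- spanner: steel spanner, 28x150x8 mm, lying on the worktop left of the cover; origin under its centre
- pliers_red: pliers with red grips, 44x156x13 mm, lying on the worktop left of the cover; origin under its centre
- cf_blank: round steel blank flange, 70 mm across, 13 mm high, lying on the worktop right of the cover; origin under its centre
Mind the look-alikes: they are no part of the job. What is shaped like the vial_2 but green is not meant.

How it is judged:
By the outcome, as a careful person would: the job done as asked, in the order asked, and still so for the second after the job is handed in, with the robot touching nothing.
It also fails if it takes over 53 s, if anything falls off the work surface, if the arm or the gripper's body presses on something with over 40 N, if the wrist force passes 120 N, or if a joint passes its speed limit or range.

## Working session

There is one attempt and no reset: what is moved stays moved. The work goes in short steps, Python scripts to look and compute and a tool call to move; the robot and the scene stay as the last step left them, time stands still between calls to the robot, and variables do not carry over. Pictures are saved under pics/ and viewed, at most 10 in all, crops included, and the job is handed in when it is done.

Besides the shell and the picture viewer there is one more tool, called after "Emit:" as name(argument=value, ...) on one line, values as JSON. drive_tool: Moves the arm, as the interface text tells. Its arguments: {"type":"object","properties":{"rows":{"type":"array"},"force":{"type":"number"}},"required":["rows"]}

```bash
mkdir -p pics
python3 - <<'E'
from rig import manip, eyes, job
import cv2, numpy as np
for n in("top","scene"):
    im=eyes.get_image(n); cv2.imwrite(f"pics/{n}0.png",im[:,:,::-1])
    c=eyes.get_calibration(n); print(n,np.round(c["camera_matrix"],1).tolist(),np.round(c["view"],4).tolist(),[k for k in c])
s=manip.get_state(); print(s)
E
```

```text
top [[387.0, 0.0, 316.0], [0.0, 387.0, 198.0], [0.0, 0.0, 1.0]] [[-0.0026, -0.9999, 0.0098, 0.1338], [0.9977, -0.002, 0.0675, -0.526], [-0.0675, 0.01, 0.9977, -1.0467], [0.0, 0.0, 0.0, 1.0]] ['camera_matrix', 'view']
scene [[480.9, 0.0, 306.1], [0.0, 480.9, 200.1], [0.0, 0.0, 1.0]] [[-0.8432, -0.5374, -0.0154, 0.4809], [0.2231, -0.3759, 0.8994, -0.1019], [-0.4892, 0.7549, 0.4368, -1.0726], [0.0, 0.0, 0.0, 1.0]] ['camera_matrix', 'view']
{'clock': 0.1, 'qpos': array([-1.22597363e+00,  2.76539817e-01,  1.50600783e+00,  1.12358460e-05,
        1.36069657e+00, -1.20992559e-01]), 'qd': array([-0.00073605, -0.00201784, -0.00308251,  0.00047542,  0.00033409,
       -0.00044703]), 'effort': array([ 1.56874958e-03, -4.17699802e+01, -2.46404904e+01, -1.78743103e-04,
        5.82070483e-03,  1.22300570e-06]), 'position': array([ 0.25811116, -0.51330875,  0.24152108]), 'ee_rot': array([-8.21229237e-04,  9.72999346e-01,  2.30806392e-01, -8.67655741e-05]), 'contact_force': array([0.17705608, 0.16384781, 1.00346881]), 'moment': array([-0.05829899,  0.04210791, -0.00805157]), 'gripper_force': 0.0, 'width': 0.08540803658568914}
```

View pics/top0.png

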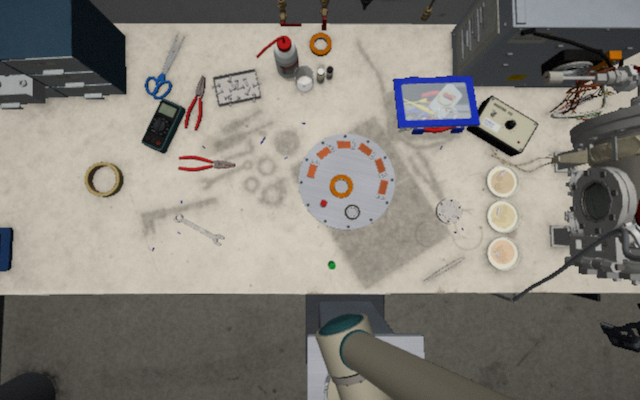

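View pics/scene0.png

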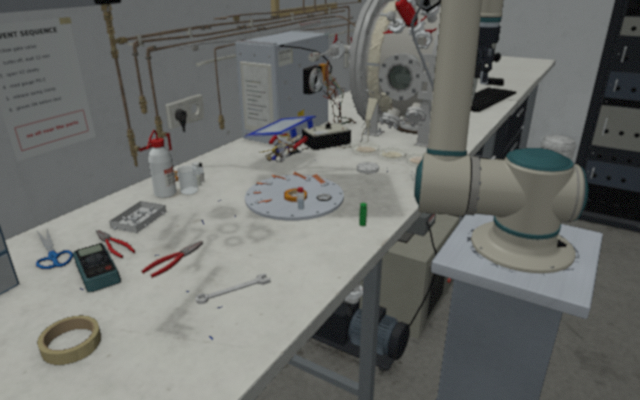

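The top view shows the cover centred at about (347,181). Its leaves run from (383,187) on the right, over the top, to (312,171) on the left, and the red-capped vial_2 is at (323,203). The green look-alike at (332,265) stands off the cover. Next I'll fit the cover pose and check it in an enlarged crop.

```bash
cat > h.py <<'E'
import numpy as np, cv2
from rig import manip, eyes, job
def proj(P,c):
    v=np.array(c["view"]);K=np.array(c["camera_matrix"])
    q=np.atleast_2d(P)@v[:3,:3].T+v[:3,3]; q=q*[1,-1,-1]
    u=q@K.T; return u[:,:2]/u[:,2:]
A=np.radians([-87.5,-52.5,-17.5,17.5,52.5,87.5])
def leaf(p,dt=0,z=.024,r=.1):
    a=A+p[2]; return np.c_[p[0]+r*np.cos(a)-dt*np.sin(a),p[1]+r*np.sin(a)+dt*np.cos(a),np.full(6,z)]
E
python3 - <<'E'
from h import *
from scipy.optimize import least_squares
im=cv2.imread("pics/top0.png"); c=eyes.get_calibration("top")
hsv=cv2.cvtColor(im,cv2.COLOR_BGR2HSV); m=cv2.inRange(hsv,(3,110,80),(16,255,255))
m[:130]=0;m[232:]=0;m[:,:295]=0;m[:,400:]=0
n,l,st,ce=cv2.connectedComponentsWithStats(m)
B=[(ce[i],st[i,4]) for i in range(1,n) if st[i,4]>15]
for b in B: print(np.round(b[0],1),b[1])
p0=np.array([.57,.05,-.22])
C=np.array([b[0] for b in B])
def res(p):
    q=proj(leaf(p),c); return (q-C[np.argmin(((q[:,None]-C)**2).sum(2),1)]).ravel()
# start from pixel of cover centre
s=least_squares(lambda x:(proj([[x[0],x[1],.012]],c)-[347,181]).ravel(),p0[:2]); p0[:2]=s.x
r=least_squares(res,p0,loss="soft_l1"); print(p0,r.x,np.round(r.fun.reshape(6,2),1).tolist())
p=r.x
k=6; x0,y0=285,125; big=cv2.resize(im[y0:y0+100,x0:x0+125],None,fx=k,fy=k,interpolation=cv2.INTER_CUBIC)
def dot(P,col):
    for u in proj(P,c): cv2.circle(big,tuple(int(round(v)) for v in ((u-[x0,y0]+.5)*k)),3,col,-1)
dot(leaf(p),(255,0,0)); dot(leaf(p,.018,.030),(0,255,0)); dot(leaf(p,-.018,.015),(255,255,0))
t=np.linspace(0,6.28,60); dot(np.c_[p[0]+.135*np.cos(t),p[1]+.135*np.sin(t),0*t+.012],(255,0,255))
cv2.imwrite("pics/crop.png",big)
E
```

```text
[343.3 144.3] 77
[364.9 149. ] 85
[323.3 152.4] 79
[379.6 165.2] 85
[311.5 170.6] 83
[340.9 185.6] 261
[382.6 186.7] 86
[ 0.57377984  0.04658101 -0.22      ] [ 0.57466127  0.04858743 -0.22549785] [[-0.1, -0.0], [-0.0, -0.1], [-0.1, 0.1], [0.2, -0.0], [-0.0, 0.0], [0.0, 0.0]]
```

View pics/crop.png

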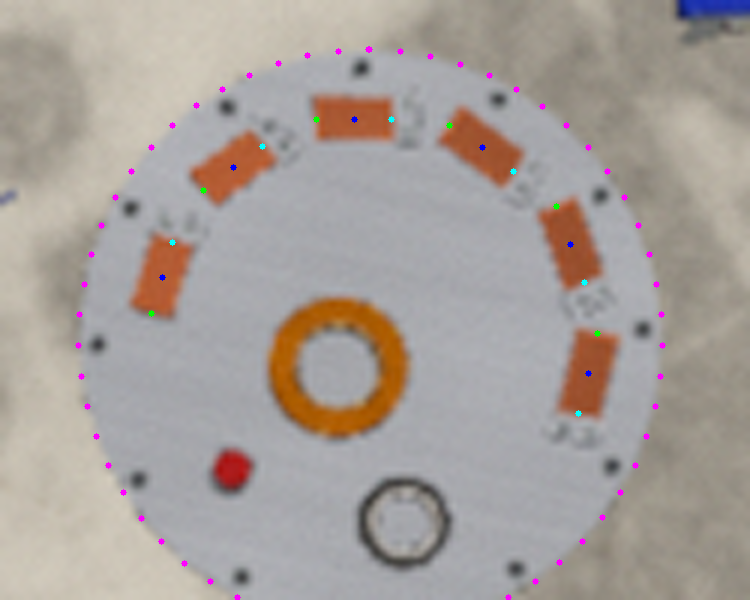

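The crop shows the fit landing on the leaves: green dots mark the tips, cyan the roots, and the grey root blocks lie clockwise. Leaf 1 is at crop (588,373), the one whose root block at (578,430) faces the empty half with the ring at (404,522) and the red-capped vial_2 at (232,470). Leaf 6 is at (162,277). The green-capped vial is a look-alike outside the crop, so I'll leave it alone. Next I'll close the fingers, move in, and check the fingertip height on bare worktop.

Emit:
drive_tool(rows=[[[0, 0, 0], [2, 5, -2], 0], [[0, 0, 0], [2, 5, -2], 0], [[0, 0, 0], [2, 5, -2], 0], [[0, 0, 0], [2, 5, -2], 0], [[0, 0, 0], [2, 5, -2], 0], [[0, 0, 0], [2, 5, -2], 0], [[0, 0, 0], [2, 5, -2], 0], [[0, 0, 0], [2, 5, -2], 0]], force=20)

```text
clock: 1.1
position: [0.4187, -0.1122, 0.0817]
ee_rot: [0.0, 0.973, 0.231, 0.0]
contact_force: [-0.7, -1.6, -0.3]
width: 0.0003
gripper_force: 0.0
```

Emit:
drive_tool(rows=[[[0, 0, 0], [0, 0, -2], 0], [[0, 0, 0], [0, 0, -2], 0], [[0, 0, 0], [0, 0, -1.5], 0], [[0, 0, 0], [0, 0, 0], 0], [[0, 0, 0], [0, 0, 0], 0]])

```text
clock: 1.72
position: [0.4185, -0.1139, 0.0276]
ee_rot: [0.0, 0.973, 0.231, 0.0]
contact_force: [0.6, 0.9, 0.4]
width: 0.0
gripper_force: 0.0
```

Emit:
drive_tool(rows=[[[0, 0, 0], [0, 0, -1.2], 0], [[0, 0, 0], [0, 0, -0.2], 0], [[0, 0, 0], [0, 0, 0], 0]])

```text
clock: 2.1
position: [0.4181, -0.1137, 0.0131]
ee_rot: [-0.0, 0.973, 0.231, -0.0]
contact_force: [0.1, 0.3, -0.6]
width: 0.0004
gripper_force: 0.0
```

Emit:
drive_tool(rows=[[[0, 0, 0], [0, 0, -0.1], 0], [[0, 0, 0], [0, 0, 0], 0]])

```text
clock: 2.35
position: [0.4183, -0.1138, 0.0124]
ee_rot: [0.0, 0.973, 0.231, 0.0]
contact_force: [-0.2, 0.3, -0.0]
width: -0.0001
gripper_force: 0.0
```

Emit:
drive_tool(rows=[[[0, 0, 0], [0, 0, -0.1], 0], [[0, 0, 0], [0, 0, 0], 0]])

```text
clock: 2.6
position: [0.4182, -0.1138, 0.0113]
ee_rot: [0.0, 0.973, 0.231, 0.0]
contact_force: [0.9, 1.1, -0.5]
width: -0.0001
gripper_force: 0.0
```

Emit:
drive_tool(rows=[[[0, 0, 0], [0, 0, -0.1], 0], [[0, 0, 0], [0, 0, 0], 0]])

```text
clock: 2.85
position: [0.4183, -0.1138, 0.011]
ee_rot: [0.0, 0.973, 0.231, 0.0]
contact_force: [-1.9, -0.1, 8.0]
width: -0.0002
gripper_force: 4.2
```

Emit:
drive_tool(rows=[[[0, 0, 0], [0, 0, 3.3], 0], [[0, 0, 0], [0, 0, 3.3], 0], [[0, 0, 0], [3.3, 2.7, 0], 0], [[0, 0, 0], [3.3, 2.7, 0], 0], [[0, 0, 0], [3.3, 2.7, 0], 0], [[0, 0, 0], [0, 0, -2.1], 0], [[0, 0, 0], [0, 0, -2.0], 0], [[0, 0, 0], [0, 0, 0], 0]])

```text
clock: 3.85
position: [0.5159, -0.0323, 0.034]
ee_rot: [-0.001, 0.973, 0.231, -0.002]
contact_force: [-0.7, 0.7, 0.6]
width: -0.0002
gripper_force: 0.0
```

Run:
```python
from h import *
for n in("scene","wrist"):
    im=eyes.get_image(n); 
    if n=="scene": im=cv2.resize(im[150:240,220:380],None,fx=4,fy=4,interpolation=cv2.INTER_CUBIC)
    cv2.imwrite(f"pics/{n}1.png",im[:,:,::-1])
s=manip.get_state(); print(s["position"],s["contact_force"])
cx,cy,yaw=.5747,.0486,-.2255
a=np.radians(np.arange(-112,113.1,5))+yaw
W=np.c_[cx+.1*np.cos(a),cy+.1*np.sin(a)]*100
prev=s["position"][:2]*100; out=[]
for w in W:
    d=np.round(w-prev,1); prev=prev+d; out.append(d.tolist())
for i in range(0,len(out),8): print(i,out[i:i+8])
```

```text
[ 0.51736273 -0.03282461  0.03551552] [0.36829112 0.43016129 0.88287133]
0 [[0.0, -0.1], [0.7, -0.4], [0.8, -0.4], [0.8, -0.4], [0.9, -0.2], [0.8, -0.2], [0.9, -0.1], [0.8, -0.1]]
8 [[0.9, 0.1], [0.9, 0.1], [0.8, 0.2], [0.9, 0.3], [0.8, 0.3], [0.7, 0.4], [0.8, 0.5], [0.7, 0.5]]
16 [[0.6, 0.6], [0.6, 0.6], [0.5, 0.7], [0.5, 0.8], [0.4, 0.7], [0.3, 0.8], [0.3, 0.9], [0.2, 0.8]]
24 [[0.1, 0.9], [0.0, 0.9], [-0.0, 0.8], [-0.1, 0.9], [-0.2, 0.8], [-0.3, 0.9], [-0.3, 0.8], [-0.4, 0.8]]
32 [[-0.5, 0.7], [-0.5, 0.7], [-0.6, 0.6], [-0.6, 0.6], [-0.7, 0.5], [-0.8, 0.5], [-0.8, 0.4], [-0.8, 0.3]]
40 [[-0.8, 0.3], [-0.8, 0.2], [-0.9, 0.1], [-0.9, 0.0], [-0.9, 0.0], [-0.8, -0.1]]
```

View pics/scene1.png

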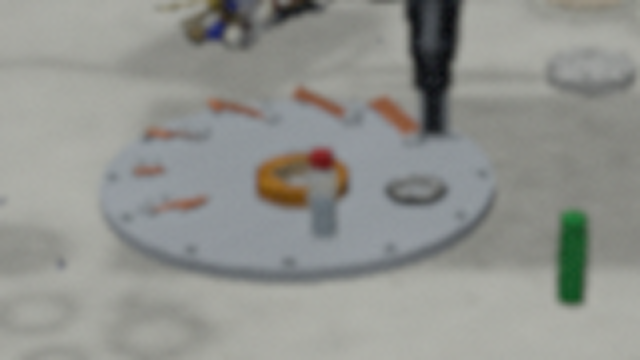

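View pics/wrist1.png

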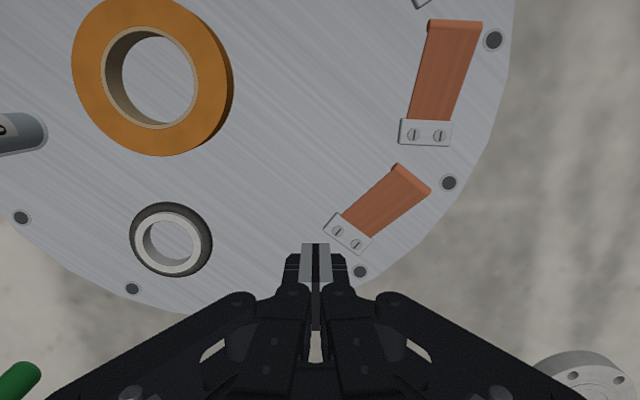

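The scene crop shows the closed fingers at (432,125), just behind leaf 1's root block. The wrist view agrees: fingertips at (315,250), leaf 1's block at (348,232), its tip pointing away. Next is the stroke along the arc.

Emit:
drive_tool(rows=[[[0, 0, 0], [0, -0.1, 0], 0], [[0, 0, 0], [0.7, -0.4, 0], 0], [[0, 0, 0], [0.8, -0.4, 0], 0], [[0, 0, 0], [0.8, -0.4, 0], 0], [[0, 0, 0], [0.9, -0.2, 0], 0], [[0, 0, 0], [0.8, -0.2, 0], 0], [[0, 0, 0], [0.9, -0.1, 0], 0]])

```text
clock: 4.82
position: [0.5662, -0.0507, 0.0351]
ee_rot: [-0.0, 0.973, 0.231, -0.001]
contact_force: [-1.5, 0.2, 2.2]
width: 0.0002
gripper_force: 0.8
```

Run:
```python
from h import *
im=eyes.get_image("wrist"); cv2.imwrite("pics/wrist2.png",im[:,:,::-1])
s=manip.get_state(); print(s["position"],s["contact_force"])
```

```text
[ 0.56826479 -0.05105256  0.03540191] [0.97310647 0.2158556  2.20213645]
```

View pics/wrist2.png

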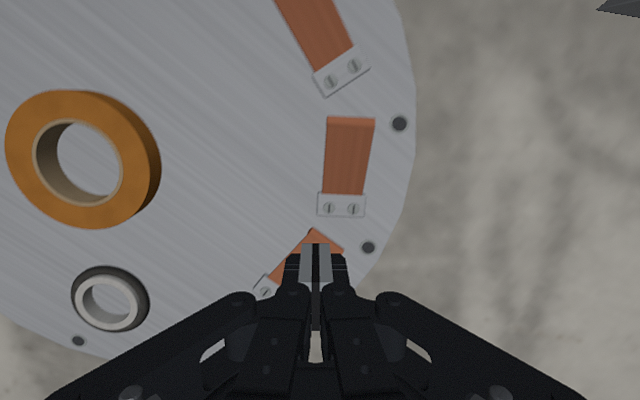

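In the wrist view the fingertips (315,250) sit on the end of leaf 1, which is bent down with its tip at (312,235). The force is about 2 N and the cover hasn't shifted, so I'll carry on.

Emit:
drive_tool(rows=[[[0, 0, 0], [0.8, -0.1, 0], 0], [[0, 0, 0], [0.9, 0.1, 0], 0], [[0, 0, 0], [0.9, 0.1, 0], 0], [[0, 0, 0], [0.8, 0.2, 0], 0], [[0, 0, 0], [0.9, 0.3, 0], 0], [[0, 0, 0], [0.8, 0.3, 0], 0], [[0, 0, 0], [0.7, 0.4, 0], 0]])

```text
clock: 5.75
position: [0.6244, -0.0377, 0.0353]
ee_rot: [0.0, 0.973, 0.231, -0.0]
contact_force: [-2.1, -1.6, 1.8]
width: 0.0002
gripper_force: 0.9
```

Emit:
drive_tool(rows=[[[0, 0, 0], [0.8, 0.5, 0], 0], [[0, 0, 0], [0.7, 0.5, 0], 0], [[0, 0, 0], [0.6, 0.6, 0], 0], [[0, 0, 0], [0.6, 0.6, 0], 0], [[0, 0, 0], [0.5, 0.7, 0], 0], [[0, 0, 0], [0.5, 0.8, 0], 0], [[0, 0, 0], [0.4, 0.7, 0], 0]])

```text
clock: 6.62
position: [0.6654, 0.0065, 0.0354]
ee_rot: [0.0, 0.973, 0.231, -0.0]
contact_force: [-0.5, -1.2, 1.0]
width: -0.0002
gripper_force: 0.9
```

Run:
```python
from h import *
im=eyes.get_image("wrist"); cv2.imwrite("pics/wrist3.png",im[:,:,::-1])
s=manip.get_state(); print(s["position"],s["contact_force"])
a=np.radians(-112+5*20)-.2255; print(.5747+.1*np.cos(a),.0486+.1*np.sin(a))
```

```text
[0.66610976 0.00749861 0.03552596] [-0.42224415 -0.29333633  1.21814523]
0.6653895531654525 0.006464445575611814
```

View pics/wrist3.png

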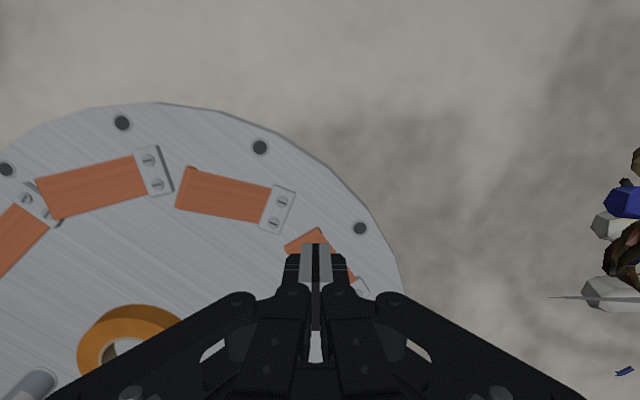

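The wrist view shows the fingers on leaf 3, bent down with its tip at (310,240). Leaf 4 is next at (225,195), and the position is within 1 mm of plan.

Emit:
drive_tool(rows=[[[0, 0, 0], [0.3, 0.8, 0], 0], [[0, 0, 0], [0.2, 0.8, 0], 0], [[0, 0, 0], [0.2, 0.8, 0], 0], [[0, 0, 0], [0.1, 0.9, 0], 0], [[0, 0, 0], [0, 0.9, 0], 0], [[0, 0, 0], [0, 0.8, 0], 0], [[0, 0, 0], [-0.1, 0.9, 0], 0], [[0, 0, 0], [-0.2, 0.8, 0], 0]])

```text
clock: 7.68
position: [0.6705, 0.0737, 0.0356]
ee_rot: [0.0, 0.973, 0.231, 0.0]
contact_force: [-0.4, -1.7, 1.8]
width: -0.0001
gripper_force: 0.8
```

Emit:
drive_tool(rows=[[[0, 0, 0], [-0.3, 0.9, 0], 0], [[0, 0, 0], [-0.3, 0.8, 0], 0], [[0, 0, 0], [-0.4, 0.8, 0], 0], [[0, 0, 0], [-0.5, 0.7, 0], 0], [[0, 0, 0], [-0.5, 0.7, 0], 0], [[0, 0, 0], [-0.6, 0.6, 0], 0], [[0, 0, 0], [-0.6, 0.6, 0], 0], [[0, 0, 0], [-0.7, 0.5, 0], 0]])

```text
clock: 8.68
position: [0.6311, 0.1296, 0.0355]
ee_rot: [0.0, 0.973, 0.231, 0.0]
contact_force: [0.0, -0.8, 2.3]
width: 0.0001
gripper_force: 0.8
```

Run:
```python
from h import *
im=eyes.get_image("wrist"); cv2.imwrite("pics/wrist4.png",im[:,:,::-1])
s=manip.get_state(); print(s["position"],s["contact_force"])
a=np.radians(-112+5*36)-.2255; print(.5747+.1*np.cos(a),.0486+.1*np.sin(a))
```

```text
[0.62964609 0.13029481 0.03543327] [-0.7946132   0.20613621  2.30449324]
0.6319434963152143 0.13059501283376962
```

View pics/wrist4.png

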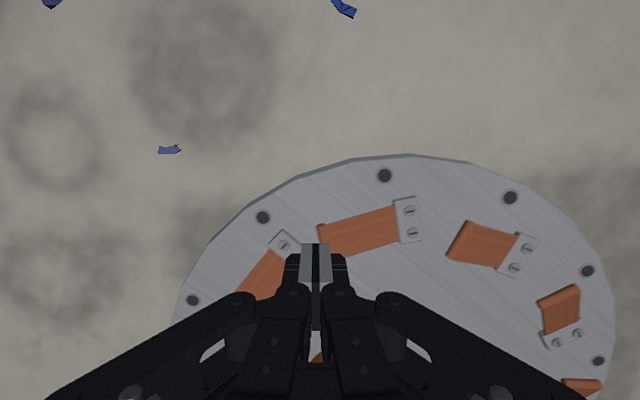

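Leaf 5's tip is just passing under the trailing edge of the fingers at (318,240), and leaf 6 is next at (262,270). I'll finish the stroke past leaf 6, then lift.

Emit:
drive_tool(rows=[[[0, 0, 0], [-0.6, 0.5, 0], 0], [[0, 0, 0], [-0.8, 0.4, 0], 0], [[0, 0, 0], [-0.8, 0.3, 0], 0], [[0, 0, 0], [-0.8, 0.3, 0], 0], [[0, 0, 0], [-0.8, 0.2, 0], 0], [[0, 0, 0], [-0.9, 0.1, 0], 0]])

```text
clock: 9.48
position: [0.5841, 0.1474, 0.0356]
ee_rot: [0.0, 0.973, 0.231, 0.0]
contact_force: [1.5, -0.1, 2.5]
width: 0.0
gripper_force: 0.8
```

Emit:
drive_tool(rows=[[[0, 0, 0], [-0.9, 0, 0], 0], [[0, 0, 0], [-0.9, 0, 0], 0], [[0, 0, 0], [-0.8, -0.1, 0], 0], [[0, 0, 0], [0, 0, 0], 0], [[0, 0, 0], [0, 0, 0], 0]])

```text
clock: 10.1
position: [0.5585, 0.1462, 0.0353]
ee_rot: [0.0, 0.973, 0.231, 0.0]
contact_force: [0.9, -0.0, -0.7]
width: 0.0001
gripper_force: 0.0
```

Clear of leaf 6, with no force on the pads. I'll lift straight up.

Emit:
drive_tool(rows=[[[0, 0, 0], [0, 0, 2], 0], [[0, 0, 0], [0, 0, 4], 0], [[0, 0, 0], [0, 0, 5], 0], [[0, 0, 0], [-2, 0, 5], 0], [[0, 0, 0], [-5, 0, 1], 0], [[0, 0, 0], [-5, 0, 0], 0], [[0, 0, 0], [-5, 0, 0], 0], [[0, 0, 0], [0, 0, 0], 0]])

```text
clock: 11.1
position: [0.3845, 0.146, 0.2053]
ee_rot: [-0.0, 0.973, 0.231, -0.001]
contact_force: [1.0, -0.0, -0.1]
width: -0.0001
gripper_force: 0.0
```

Run:
```python
from h import *
im=eyes.get_image("top"); im2=eyes.get_image("scene")
a=cv2.resize(im[125:240,285:410],(500,460),interpolation=cv2.INTER_CUBIC); b=cv2.resize(im2[160:230,235:355],(300,175),interpolation=cv2.INTER_CUBIC)
o=np.zeros((460,800,3),np.uint8); o[:,:500]=a; o[:175,500:]=b; cv2.imwrite("pics/end.png",o[:,:,::-1])
```

```text
(no output)
```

View pics/end.png

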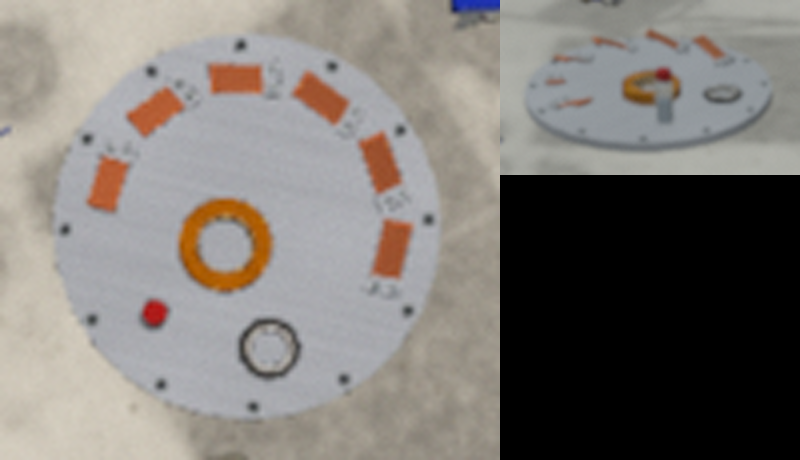

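The final picture shows all six leaves sprung back, from (392,248) round to (108,184). The vial (155,313), ring (270,348) and roll (226,245) are where they were, and the arm is clear.

```bash
python3 -c "
from rig import job; print(job.sign_off())"
```

```text
the job is handed in; nothing more can be done
None
```

I stroked all six leaves in order, from leaf 1 to leaf 6, with the fingertips set about 12 mm above the cover and forces of about 2 N; the last picture shows every leaf sprung back, nothing visibly moved and the arm clear, and the job is handed in.

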